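# Snap the test cap onto the open port and hold the seal down

### The job

One of the two test ports on the bench is still open. Take the cap that fits it (the same kind as sits on the other port) out of the compartment bin, push it straight down over the port's post until it clicks, and keep pressing after the click so that the sprung black seal ring under it is pushed well down, at least about two thirds of its travel. Finish while still holding the cap pressed down like that: do not let go; the two caps that do not fit stay in the bin, and everything else stays where it is.

Things in the scene. Friction and masses are not known exactly. Their poses are not given: they have to be found in the camera images.
- bin: open grey-painted bin fixed to the bench, 138 (its x) x 208 (its y) x 24 mm high, walls and floor 4 mm, two dividers that make three compartments side by side along its y, each 130 x 64 mm inside. Origin: centre of its underside; z up. Each compartment holds one cap
- snap_cap_mid (a point): centre of the grey cap that fits, loose, 30 g, mouth down: 38 mm across, 36 mm tall (tallest and middle-wide of the three), finely ribbed. Open below: bore 29 mm wide, 31 mm deep, with a lip 4 mm high at the mouth that narrows it to 20 mm. The point lies on its axis, 18 mm above the mouth; z points to its closed top
- wide_cap_mid (a point): centre of a loose grey cap that does not fit, 50 mm across, 24 mm tall
- small_cap_mid (a point): centre of a loose grey cap that does not fit, 24 mm across, 30 mm tall
- open_port: the open port, fixed: a 70 x 70 x 12 mm steel block with a bare upright steel post 17 mm across, 46 mm high above the bench, and a black sprung seal ring round the post's foot. Four small sprung catches stand out of the post to 25 mm across, 30 mm above the bench. Origin: centre of the block's underside, z up along the post
- open_port_tip (a point): centre of the top of the open port's post, 46 mm above the bench; the last 6 mm taper to 10 mm across. The catches resist the cap's lip (up to some 15 N in all) from where the cap's mouth is about 35 mm above the bench, and snap out over the lip when it is about 26 mm above it: the push drops and even turns into a pull of up to 10 N, until the mouth rests on the seal ring
- seal_ring (a joint): how far the black sprung ring (44 mm across, 6 mm thick) round the foot of the open port's post is pushed down: 0 = up, its top 24 mm above the bench; 0.005 m = fully down on its stop, its top 19 mm above the bench. The mouth of the cap pushes it. About 1 N moves it, 5.5 N hold it 3 mm down, 8.5 N hold it on its stop. Without push it rises again, cap and all, though the cap stays on the catches
- capped_port: the other port, fixed, the same block but with a cap of the same kind already on (its top 60 mm above the bench). Origin: centre of the block's underside
- black_tape: roll of black tape lying loose, 53 mm across, 19 mm high; leave it alone
- steel_block: small loose steel block, 20 x 45 x 20 mm; leave it alone
Not all that is in view belongs to the job. What is shaped like the part that bears snap_cap_mid but purple or red is not meant.

How it is judged (in metres and radians):
On the way, in this order (a step that is already met when the one before it is completed fails the run):
1. the fitting cap is lifted out of the bin by the gripper (height (world z) of snap_cap_mid above 0.06 m and contact force between the fingers and snap_cap above 1 N), for 0.1 s.
2. the cap has clicked onto the open port: its lip is below the catches (horizontal distance between snap_cap_mid and open_port_tip below 0.004 m and z of snap_cap_mid in the frame of open_port below 0.0435 m).
At the end, for the whole second after the job is handed in: The cap is on the open port (axes within 4 mm, tilt under 0.12 rad), its lip under the catches, and the robot still presses it down through the last second, with the seal ring at least 2.8 mm of its 5 mm down under more than 3 N; the two other caps are still in the bin (horizontal distance between snap_cap_mid and open_port_tip below 0.004 m and z of snap_cap_mid in the frame of open_port below 0.0412 m and angle between snap_cap_mid's own z axis and vertical below 0.12 rad and value of joint seal_ring above 0.0028 m and contact force between snap_cap and seal_ring above 3 N and contact force between any of the fingers, the arm and snap_cap above 2 N and height (world z) of each of wide_cap_mid, small_cap_mid below 0.03 m); the arm keeps its last pose, push and grip.
It fails at once if a cap that does not fit is taken out of the bin (height (world z) of any of wide_cap_mid, small_cap_mid above 0.05 m).
It fails at once if the tape or the steel block is pushed away (distance of any of black_tape, steel_block from where it was at the start of the episode above 0.03 m).
It also fails if it takes over 42 s, if anything falls off the work surface, if the arm or the gripper's body presses on something with over 40 N, if the wrist force passes 120 N, or if a joint passes its speed limit or range.

### The arm

A 6-joint arm with a two-finger parallel gripper is mounted at the origin on a cart in front of the work surface, level with it; the furniture and walls round the work are solid. World frame = base frame: x ahead of the robot, y to its left, z up, the work surface at z = 0. Lengths are in m, angles in degrees, forces in N, time in s.
With the tool pointing down it reaches from about 0.325 to 0.9 m from the base axis. Payload 6.1 kg.
Tool frame: the origin (TCP) lies midway between the tips of the shut fingers; the grasp point (between the pads) lies 19 mm behind it; z points along the fingers, y is the direction in which the jaws open and shut (so a half turn about z gives the same grasp; the last joint's range is limited). The gripper opens to 87 mm and grips with 3 to 60 N. Pads are 19 mm wide; open, the fingers measure 117 mm over their backs; the gripper's body (75 mm by 190 mm) begins 51 mm behind the grasp point.
Start: joints at [-77.871, 12.628, 87.462, -0, 79.91, -7.225], TCP at [0.207, -0.59, 0.223] pointing down, gripper open.
Joint ranges: [-170.65, 170.65], [-52.31, 119.04], [5.05, 147.46], [-71.25, 251.25], [11.57, 151.72], [-153.62, 153.62]. Speed limits (degrees/s): [147.25, 147.25, 172.46, 180, 180, 180].

### API

Orientations are given as [roll, pitch, yaw] about the fixed x, y, z axes, in that order (R = Rz(yaw) Ry(pitch) Rx(roll)).
In Python, from cell import arm gives the robot as it stands.
- The arm moves only by the tool apply_moves, never from a script. Its arguments are lists of equal length, an entry for each row: "linear": the shift along the tool's x, y, z as a fraction of full scale, a list of three; "rot": the turn, a rotation vector about the tool's x, y, z as a fraction of full scale, a list of three; "claw": the gripper's target within -1 to 1 (shut at 1, half-way at 0, fully open at -1). A call has 1 to 12 rows; each row is the pose to reach, as a shift and turn from the pose commanded when the call began, along the tool's axes at that moment; what a row does not reach only later rows make up. Full scale, the value 1, is 20 cm for a shift and 45 degrees for a turn. A row lasts 1/10 s, in which the tool goes at most 50 mm and 8.59 degrees, less where a joint would pass 70% of its speed; a pose out of reach is approached as far as the arm can. A call with a number of a shift or a turn outside -1 to 1 is refused whole. A call with a gripper value outside its range is refused whole. The fingers move at their own pace and stop on an object; "squeeze" is the grip in N (left out, the last holds). Time passes only in rows, so rows that repeat a pose let the fingers close. It gives the time, the measured TCP pose, the force and the opening at its end, in the units of the state.
- arm.get_state(): the state, without advancing time (a new reading comes with each control period).
- arm.snapshot(name): name is "side" or "top"; returns the picture (480x640x3 uint8, blue, green, red); there is no depth.
- arm.camera_params(name): a dict with "K" (3x3 intrinsics, pixels), "extrinsics" (4x4, takes a point from world to camera coordinates). Camera axes: x right, y down, z forward; pixel columns grow to the right and rows downward; lengths in m; the calibration is good to about 2 mm. A picture is of the moment at which its call begins. camera_params takes no time and is no camera call.
- arm.job_done(): hands the job in, once; it reports no verdict.
Trained networks look in the newest picture that a camera, given by its name, has taken for a name from the list of things; names that differ only in an ending like _2 or _b are one class to them, and where a whole thing is asked for, a point or a joint stands for the part that bears it (a point fixed in the world has none). Each returns a list of dicts, best first, with "conf" (0 to 1); they miss things now and then, are a little off and sometimes report something else, mostly with a low value. They report only what shows in the picture. A call takes as long as a camera call. They do not tell look-alikes from the thing itself.
- arm.look_for(name, camera): "extent" ([centre column, centre row, width, height] in pixels, round what is visible of it).
The state is a dict: "clock": time; "qpos": joint angles; "qd": joint speeds; "tau": joint torques, N m; "position": TCP position; "eef_rot": TCP orientation; "ft_force": force on the tool from outside, world axes, zero at the start; "wrist_torque": the same for the moment, N m; "width": opening from 0.0 (shut) to 1.0 (fully open).
Only numpy, scipy, OpenCV 4.12 (cv2) and the standard library are available. Lean on these libraries where they do the work, as an engineer would, in place of code of your own. Each camera call takes 0.05 s, during which the arm holds its last target. There are 200 camera calls.

## Working session

There is one attempt and no reset: what is moved stays moved. The work goes in short steps, Python scripts to look and compute and a tool call to move; the robot and the scene stay as the last step left them, time stands still between calls to the robot, and variables do not carry over. Pictures are saved under pics/ and viewed, about 8 in all and at most 12, crops included, and the job is handed in when it is done.

Besides the shell and the picture viewer there is one more tool, called after ">>>" in YAML: its name, and indented under it one key for each argument. apply_moves: Moves the arm, as the interface text tells. Shift numbers are shares of 20 cm and turn numbers shares of 45 degrees, none past 1 either way. Its arguments: {"type":"object","properties":{"linear":{"type":"array"},"rot":{"type":"array"},"claw":{"type":"array"},"squeeze":{"type":"number"}},"required":["linear","rot","claw"]}

```bash
mkdir -p pics
cat > h.py <<'E'
import numpy as np,cv2
from cell import arm
def ray(cam,u,v):
    p=arm.camera_params(cam);K=np.array(p["K"]);T=np.array(p["extrinsics"])
    R,t=T[:3,:3],T[:3,3];c=-R.T@t;d=R.T@np.linalg.inv(K)@[u,v,1];return c,d
def at(cam,u,v,z):
    c,d=ray(cam,u,v);return c+d*(z-c[2])/d[2]
def px(cam,P):
    p=arm.camera_params(cam);T=np.array(p["extrinsics"]);q=np.array(p["K"])@(T[:3,:3]@P+T[:3,3]);return q[:2]/q[2]
E
python3 - <<'E'
from h import *
for c in("top","side"):
    cv2.imwrite(f"pics/{c}0.png",arm.snapshot(c)); print(c,ray(c,320,240))
    for n in("snap_cap_mid","bin","open_port","capped_port","wide_cap_mid","small_cap_mid"):
        print(n,[(np.round(d["extent"]),round(d["conf"],2)) for d in arm.look_for(n,c)])
s=arm.get_state();print(s)
E
```

```text
top (array([0.36922794, 0.09995459, 1.1378982 ]), array([ 0.11139346, -0.02816854, -0.9934461 ]))
snap_cap_mid [(array([424., 185.,  24.,  15.]), 0.83), (array([357., 256.,  16.,  20.]), 0.71), (array([209., 237.,  43.,  38.]), 0.64), (array([389., 182.,  20.,  20.]), 0.58)]
bin [(array([388., 249., 104.,  76.]), 0.79)]
open_port [(array([212., 236.,  41.,  45.]), 0.94)]
capped_port [(array([275., 227.,  39.,  36.]), 0.81)]
wide_cap_mid [(array([387., 247.,  27.,  22.]), 0.83)]
small_cap_mid [(array([417., 247.,   8.,  11.]), 0.71)]
side (array([ 0.333798  , -0.66752168,  0.46744983]), array([ 0.18227459,  0.85579853, -0.48450339]))
snap_cap_mid [(array([433., 318.,  24.,  29.]), 0.98), (array([419., 292.,  26.,  27.]), 0.9), (array([312., 279.,  20.,  28.]), 0.57)]
bin [(array([337., 312., 127., 101.]), 0.55)]
open_port [(array([307., 207.,  37.,  22.]), 0.83)]
capped_port [(array([326., 227.,  44.,  42.]), 0.75)]
wide_cap_mid [(array([331., 302.,  31.,  31.]), 0.88), (array([308., 205.,  15.,   3.]), 0.2)]
small_cap_mid [(array([345., 326.,  16.,  21.]), 0.61)]
{'clock': 0.7, 'qpos': array([-7.78715192e+01,  1.26264935e+01,  8.74590654e+01,  5.46463624e-05,
        7.99084316e+01, -7.22257318e+00]), 'qd': array([ 0.05906164, -0.07331453, -0.0873747 , -0.009542  ,  0.0270415 ,
       -0.03075341]), 'tau': array([-9.66773514e-04, -4.94411409e+01, -3.87627161e+01,  7.00215739e-02,
        4.66135796e-02, -8.38389496e-06]), 'position': array([ 0.20712538, -0.58971488,  0.22258105]), 'eef_rot': array([1.79994031e+02, 7.02162527e-04, 1.93510444e+01]), 'ft_force': array([-0.93722934, -0.59746383,  0.24320465]), 'wrist_torque': array([-0.01286836,  0.03748506,  0.01189165]), 'width': 1.0010069017382897}
```

View pics/top0.png

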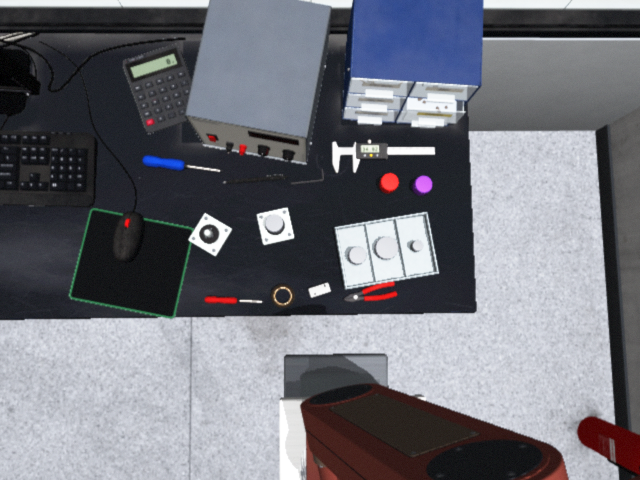

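View pics/side0.png

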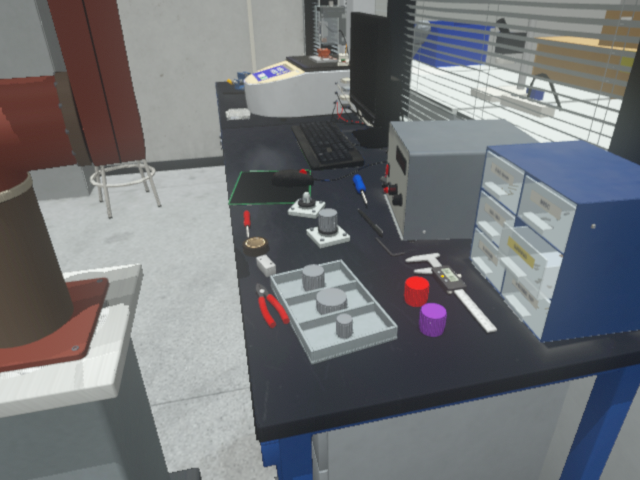

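The top view shows the snap cap in the left compartment at about (356,255), the wide cap at (386,247) and the small one at (417,246). The open port is at (210,235) and the capped one at (274,225). Next I'll measure from enlarged crops.

Run:
```python
from h import *
t=cv2.imread("pics/top0.png");s=cv2.imread("pics/side0.png")
def c(i,u,v,w=40,h=30,k=10): 
    o=cv2.resize(i[v-h//2:v+h//2,u-w//2:u+w//2],None,fx=k,fy=k,interpolation=cv2.INTER_CUBIC)
    for a in range(0,w,5): cv2.putText(o,str(u-w//2+a),(a*k,8),0,.3,(0,0,255));cv2.line(o,(a*k,10),(a*k,15),(0,0,255))
    for a in range(5,h,5): cv2.putText(o,str(v-h//2+a),(8,a*k+3),0,.3,(0,0,255));cv2.line(o,(0,a*k),(6,a*k),(0,0,255))
    return o
cv2.imwrite("pics/crops.png",np.vstack([np.hstack([c(t,211,236),c(t,357,256)]),np.hstack([c(s,307,205),c(s,314,279)])]))
```

```text
(no output)
```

View pics/crops.png

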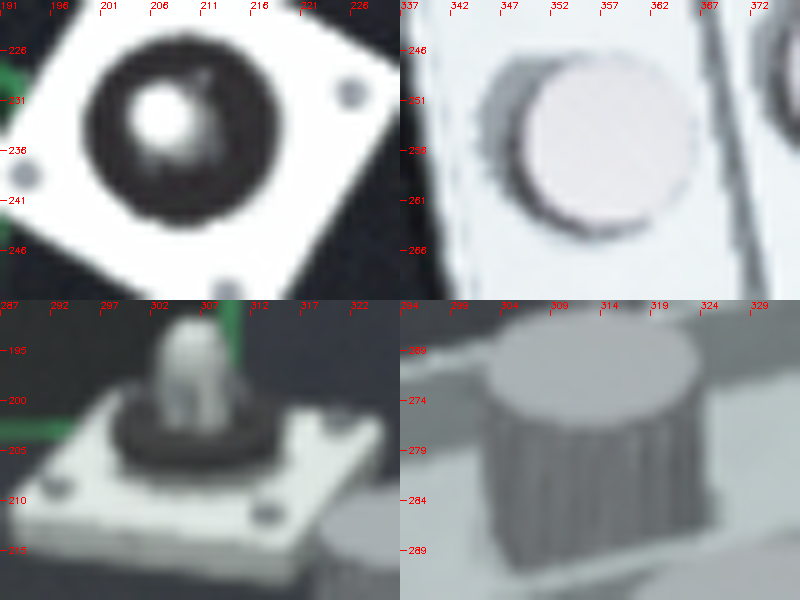

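Run:
```python
from h import *
print("ring top",at("top",208.7,233.7,.022),"tip top",at("top",206.9,232.3,.046))
print("tip side",at("side",305.5,192.2,.046))
print("cap top",at("top",357.4,254.3,.04),"side",at("side",312.6,270.2,.04))
P=at("top",208.7,233.7,.022);P[2]=.046;print(px("side",P),px("top",P))
for a in [(336,228),(430,213),(438,270),(345,287)]: print("bin",at("top",*a,.024))
for a in [(283,295)]: print("tape",at("top",*a,.01), "blk",at("top",319,290,.02))
for a in [(275,213)]: print("capped",at("top",275,224,.06))
```

```text
ring top [0.51060228 0.31072637 0.022     ] tip top [0.51060681 0.31003406 0.046     ]
tip side [0.510133  0.3118867 0.046    ]
cap top [ 0.46053925 -0.01133526  0.04      ] side [ 0.45874803 -0.01406278  0.04      ]
[305.79080993 192.36684781] [206.57327518 232.30520304]
bin [0.52025873 0.03291637 0.024     ]
bin [ 0.55177495 -0.1758249   0.024     ]
bin [ 0.42547886 -0.18906109  0.024     ]
bin [0.39099507 0.01546404 0.024     ]
tape [0.37557108 0.15044562 0.01      ] blk [0.38529749 0.07186288 0.02      ]
capped [0.52512635 0.16423201 0.06      ]
```

```bash
cat >> h.py <<'E'
from scipy.spatial.transform import Rotation as Ro
def go(P,yaw=None):
    s=arm.get_state();R=Ro.from_euler("xyz",s["eef_rot"],degrees=True)
    T=Ro.from_euler("xyz",[180,0,s["eef_rot"][2] if yaw is None else yaw],degrees=True)
    print("t",s["clock"],"pos",s["position"].round(4),"rot",s["eef_rot"].round(2),"F",s["ft_force"].round(1),"w",round(s["width"],3))
    print("linear",(R.inv().apply(np.array(P)-s["position"])/.2).round(4),"rot",((R.inv()*T).as_rotvec(degrees=True)/45).round(4))
E
python3 -c "
from h import *
go([.4596,-.0125,.15],98.6)"
```

```text
t 0.7 pos [ 0.2071 -0.5897  0.2226] rot [179.99   0.    19.35] F [-0.9 -0.6  0.2] w 1.001
linear [ 2.1474 -2.3048  0.3626] rot [ 1.0000e-04  1.0000e-04 -1.7611e+00]
```

>>> apply_moves:
  linear:
    - [0.72, -0.77, 0]
    - [0.72, -0.77, 0]
    - [0.72, -0.77, 0]
    - [0.72, -0.77, 0]
    - [0.72, -0.77, 0]
  rot:
    - [0, 0, -0.9]
    - [0, 0, -0.9]
    - [0, 0, -0.9]
    - [0, 0, -0.9]
    - [0, 0, -0.9]
  claw: [-1, -1, -1, -1, -1]

```text
clock: 1.2
position: [0.2935, -0.3926, 0.2225]
eef_rot: [-180.0, -0.1, 60.4]
ft_force: [-0.9, -0.8, -0.2]
width: 0.999
```

```bash
python3 -c "
from h import *
go([.4596,-.0125,.15],98.6)"
```

```text
t 1.2 pos [ 0.2935 -0.3926  0.2225] rot [-1.800e+02 -1.000e-01  6.035e+01] F [-0.9 -0.8 -0.2] w 0.999
linear [ 2.0619 -0.2181  0.366 ] rot [ 6.000e-04 -2.100e-03 -8.499e-01]
```

>>> apply_moves:
  linear:
    - [1, -0.1, 0.18]
    - [1, -0.1, 0.18]
    - [1, -0.1, 0.18]
    - [1, -0.1, 0.18]
    - [1, -0.1, 0.18]
  rot:
    - [0, 0, -0.85]
    - [0, 0, -0.85]
    - [0, 0, -0.85]
    - [0, 0, -0.85]
    - [0, 0, -0.85]
  claw: [-1, -1, -1, -1, -1]

```text
clock: 1.7
position: [0.376, -0.2086, 0.1854]
eef_rot: [-180.0, -0.2, 98.7]
ft_force: [-0.3, -0.5, 0.5]
width: 1.0
```

```bash
python3 -c "
from h import *
go([.4596,-.0125,.13],98.6)"
```

```text
t 1.7 pos [ 0.376  -0.2086  0.1854] rot [-1.800e+02 -1.600e-01  9.871e+01] F [-0.3 -0.5  0.5] w 1.0
linear [0.9049 0.5615 0.2796] rot [-0.     -0.0036  0.0024]
```

>>> apply_moves:
  linear:
    - [0.905, 0.561, 0.28]
    - [0.905, 0.561, 0.28]
    - [0.905, 0.561, 0.28]
    - [0.905, 0.561, 0.28]
    - [0.905, 0.561, 0.28]
    - [0.905, 0.561, 0.28]
    - [0.905, 0.561, 0.28]
    - [0.905, 0.561, 0.28]
  rot:
    - [0, 0, 0]
    - [0, 0, 0]
    - [0, 0, 0]
    - [0, 0, 0]
    - [0, 0, 0]
    - [0, 0, 0]
    - [0, 0, 0]
    - [0, 0, 0]
  claw: [-1, -1, -1, -1, -1, -1, -1, -1]

```text
clock: 2.5
position: [0.4607, -0.0197, 0.131]
eef_rot: [180.0, 0.0, 98.0]
ft_force: [0.9, 0.8, 0.0]
width: 1.0
```

```bash
python3 -c "
from h import *
go([.4596,-.0125,.012],98.6)
t=arm.snapshot('top');s=arm.snapshot('side')
cv2.imwrite('pics/a.png',np.hstack([cv2.resize(t[190:310,290:450],None,fx=2.5,fy=2.5),cv2.resize(s[200:360,230:390],(400,300))]))"
```

```text
t 2.5 pos [ 0.4607 -0.0197  0.131 ] rot [1.7997e+02 4.0000e-02 9.8050e+01] F [0.9 0.8 0. ] w 1.0
linear [ 0.0367 -0.0007  0.595 ] rot [ 0.0006  0.0008 -0.0122]
```

View pics/a.png

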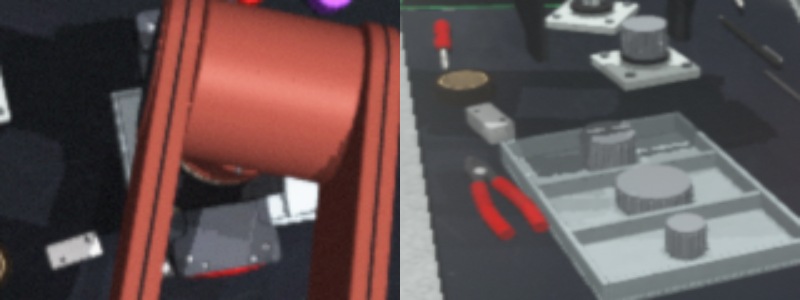

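The fingers straddle the snap cap in the left compartment, seen in the side crop near (610,145). Descending now.

>>> apply_moves:
  linear:
    - [0.037, 0, 0.2]
    - [0.037, 0, 0.4]
    - [0.037, 0, 0.4]
    - [0.037, 0, 0.4]
    - [0.037, 0, 0.4]
  rot:
    - [0, 0, -0.012]
    - [0, 0, -0.012]
    - [0, 0, -0.012]
    - [0, 0, -0.012]
    - [0, 0, -0.012]
  claw: [-1, -1, -1, -1, -1]

```text
clock: 3.1
position: [0.4614, -0.0122, 0.0528]
eef_rot: [179.8, 0.1, 98.6]
ft_force: [0.0, -0.4, 0.3]
width: 0.998
```

```bash
python3 -c "
from h import *
go([.4596,-.0125,.012],98.6)"
```

```text
t 3.1 pos [ 0.4614 -0.0122  0.0528] rot [1.7981e+02 7.0000e-02 9.8590e+01] F [ 0.  -0.4  0.3] w 0.998
linear [-1.00e-04 -9.90e-03  2.04e-01] rot [ 0.0042  0.0015 -0.0001]
```

>>> apply_moves:
  linear:
    - [0, -0.01, 0.1]
    - [0, -0.01, 0.2]
    - [0, -0.01, 0.2]
    - [0, -0.01, 0.2]
    - [0, -0.01, 0.2]
    - [0, -0.01, 0.2]
    - [0, -0.01, 0.2]
    - [0, -0.01, 0.2]
    - [0, -0.01, 0.2]
    - [0, -0.01, 0.2]
  rot:
    - [0, 0, 0]
    - [0, 0, 0]
    - [0, 0, 0]
    - [0, 0, 0]
    - [0, 0, 0]
    - [0, 0, 0]
    - [0, 0, 0]
    - [0, 0, 0]
    - [0, 0, 0]
    - [0, 0, 0]
  claw: [-1, -1, -1, -0.3, 0, 0.1, 0.3, 0.3, 0.3, 0.3]
  squeeze: 20

```text
clock: 4.1
position: [0.4576, -0.0116, 0.0106]
eef_rot: [180.0, -0.0, 98.6]
ft_force: [0.5, 0.4, -0.4]
width: 0.45
```

>>> apply_moves:
  linear:
    - [0, 0, 0]
    - [0, 0, 0]
    - [0, 0, 0]
    - [0, 0, 0]
    - [0, 0, 0]
  rot:
    - [0, 0, 0]
    - [0, 0, 0]
    - [0, 0, 0]
    - [0, 0, 0]
    - [0, 0, 0]
  claw: [1, 1, 1, 1, 1]
  squeeze: 50

```text
clock: 4.6
position: [0.4576, -0.0116, 0.0106]
eef_rot: [180.0, -0.0, 98.6]
ft_force: [-0.3, 0.1, 1.2]
width: 0.423
```

```bash
python3 -c "
from h import *
go([.4596,-.0125,.012],98.6)"
```

```text
t 4.6 pos [ 0.4576 -0.0116  0.0106] rot [180.    -0.    98.65] F [-0.3  0.1  1.2] w 0.423
linear [-0.0059  0.009  -0.0072] rot [ 0.     -0.      0.0011]
```

>>> apply_moves:
  linear:
    - [0, 0, -0.1]
    - [0, 0, -0.2]
    - [0, 0, -0.4]
    - [0, 0, -0.6]
    - [0, 0, -0.7]
    - [0, 0, -0.7]
    - [0, 0, -0.7]
  rot:
    - [0, 0, 0]
    - [0, 0, 0]
    - [0, 0, 0]
    - [0, 0, 0]
    - [0, 0, 0]
    - [0, 0, 0]
    - [0, 0, 0]
  claw: [1, 1, 1, 1, 1, 1, 1]

```text
clock: 5.3
position: [0.4575, -0.0116, 0.1502]
eef_rot: [180.0, 0.0, 98.6]
ft_force: [-0.4, 0.2, -1.4]
width: 0.423
```

```bash
python3 -c "
from h import *
go([.5105,.311,.15],131)
cv2.imwrite('pics/b.png',cv2.resize(arm.snapshot('side')[100:340,200:440],(600,600)))"
```

```text
t 5.3 pos [ 0.4575 -0.0116  0.1502] rot [179.99   0.    98.64] F [-0.4  0.2 -1.4] w 0.423
linear [1.5549e+00 5.0450e-01 7.0000e-04] rot [ 2.00e-04  2.00e-04 -7.19e-01]
```

View pics/b.png

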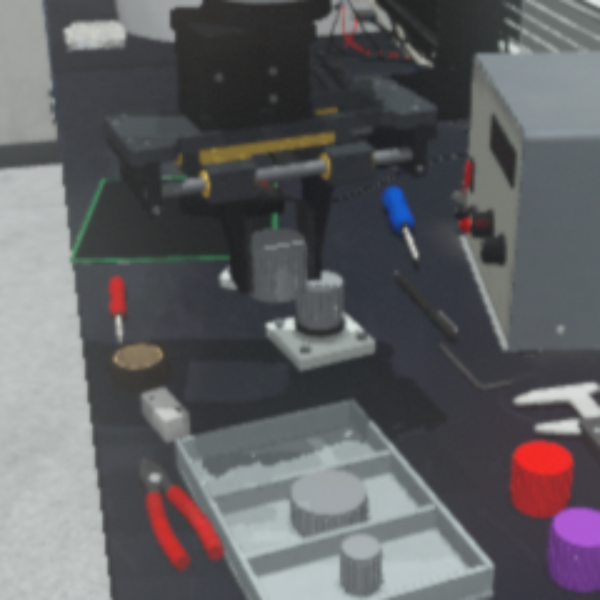

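The cap is held upright and out of the bin, at crop (277,265). I'll keep this yaw and move to the port.

>>> apply_moves:
  linear:
    - [0.2, 0.06, 0]
    - [0.4, 0.12, 0]
    - [0.6, 0.18, 0]
    - [0.78, 0.25, 0]
    - [0.78, 0.25, 0]
    - [0.78, 0.25, 0]
  rot:
    - [0, 0, 0]
    - [0, 0, 0]
    - [0, 0, 0]
    - [0, 0, 0]
    - [0, 0, 0]
    - [0, 0, 0]
  claw: [1, 1, 1, 1, 1, 1]

```text
clock: 5.95
position: [0.4821, 0.1505, 0.1483]
eef_rot: [-179.8, 0.0, 98.8]
ft_force: [-0.6, -1.0, -0.3]
width: 0.427
```

>>> apply_moves:
  linear:
    - [0.2, 0.06, 0]
    - [0.4, 0.12, 0]
    - [0.6, 0.18, 0]
    - [0.775, 0.254, 0]
    - [0.775, 0.254, 0]
    - [0.775, 0.254, 0]
    - [0.775, 0.254, 0]
  rot:
    - [0, 0, 0]
    - [0, 0, 0]
    - [0, 0, 0]
    - [0, 0, 0]
    - [0, 0, 0]
    - [0, 0, 0]
    - [0, 0, 0]
  claw: [1, 1, 1, 1, 1, 1, 1]

```text
clock: 6.65
position: [0.5101, 0.309, 0.1495]
eef_rot: [-179.9, 0.1, 98.6]
ft_force: [-0.2, -0.4, 0.1]
width: 0.423
```

```bash
python3 -c "
from h import *
go([.5105,.311,.08],98.6)"
```

```text
t 6.65 pos [0.5101 0.309  0.1495] rot [-1.7989e+02  7.0000e-02  9.8560e+01] F [-0.2 -0.4  0.1] w 0.423
linear [0.0099 0.004  0.3477] rot [-0.0025  0.0014 -0.0008]
```

Lower to mouth about 65 mm up, then look closely.

>>> apply_moves:
  linear:
    - [0.01, 0.004, 0.15]
    - [0.01, 0.004, 0.3]
    - [0.01, 0.004, 0.4]
    - [0.01, 0.004, 0.4]
    - [0.01, 0.004, 0.4]
    - [0.01, 0.004, 0.4]
  rot:
    - [0, 0, 0]
    - [0, 0, 0]
    - [0, 0, 0]
    - [0, 0, 0]
    - [0, 0, 0]
    - [0, 0, 0]
  claw: [1, 1, 1, 1, 1, 1]

```text
clock: 7.25
position: [0.5123, 0.3129, 0.0724]
eef_rot: [179.8, -0.0, 98.6]
ft_force: [-0.1, -0.4, 0.3]
width: 0.424
```

Run:
```python
from h import *
go([.5105,.311,.08],98.6)
p=arm.get_state()["position"]
s=arm.snapshot("side");u0,v0,k=270,150,10
o=cv2.resize(s[v0:v0+60,u0:u0+80],None,fx=k,fy=k,interpolation=cv2.INTER_CUBIC)
for a in range(0,80,5): cv2.putText(o,str(u0+a),(a*k,8),0,.3,(0,0,255));cv2.line(o,(a*k,10),(a*k,15),(0,0,255))
for a in range(5,60,5): cv2.putText(o,str(v0+a),(8,a*k+3),0,.3,(0,0,255))
cv2.imwrite("pics/c.png",o)
th=np.linspace(0,2*np.pi,60)
for n,z in(("mouth",-.0066),("top",.0294)):
    q=np.array([px("side",p+[.019*np.cos(t),.019*np.sin(t),z]) for t in th]);print(n,q.min(0),q.max(0))
print("tip",px("side",np.array([.5105,.311,.046])))
```

```text
t 7.25 pos [0.5123 0.3129 0.0724] rot [ 1.7985e+02 -4.0000e-02  9.8590e+01] F [-0.1 -0.4  0.3] w 0.424
linear [-0.008  -0.0104 -0.0381] rot [ 0.0033 -0.0008 -0.0002]
mouth [297.89796604 181.08235676] [314.18819289 187.2244076 ]
top [297.23071707 166.6440825 ] [313.7860382  172.42019062]
tip [305.72569055 192.32711028]
```

View pics/c.png

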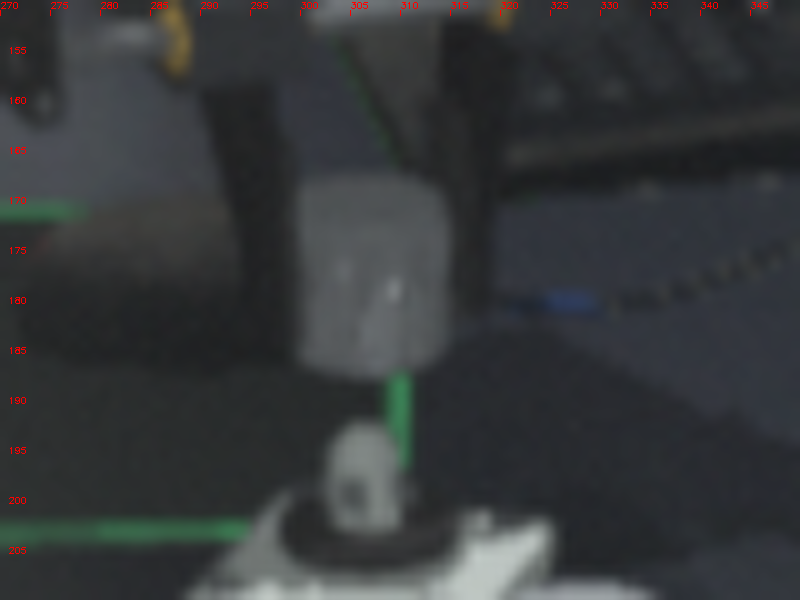

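>>> apply_moves:
  linear:
    - [-0.01, -0.01, 0.03]
    - [-0.01, -0.01, 0.06]
    - [-0.01, -0.01, 0.06]
    - [-0.01, -0.01, 0.06]
    - [-0.01, -0.01, 0.06]
    - [-0.01, -0.01, 0.06]
    - [-0.01, -0.01, 0.06]
    - [-0.01, -0.01, 0.06]
  rot:
    - [0, 0, 0]
    - [0, 0, 0]
    - [0, 0, 0]
    - [0, 0, 0]
    - [0, 0, 0]
    - [0, 0, 0]
    - [0, 0, 0]
    - [0, 0, 0]
  claw: [1, 1, 1, 1, 1, 1, 1, 1]

```text
clock: 8.1
position: [0.5094, 0.3109, 0.0586]
eef_rot: [180.0, -0.0, 98.6]
ft_force: [-0.4, 0.0, -0.4]
width: 0.424
```

```bash
python3 -c "
from h import *
go([.5105,.3105,.055],98.6)"
```

```text
t 8.1 pos [0.5094 0.3109 0.0586] rot [179.99  -0.    98.65] F [-0.4  0.  -0.4] w 0.424
linear [-0.0026  0.005   0.0182] rot [ 0.0002 -0.0001  0.001 ]
```

>>> apply_moves:
  linear:
    - [-0.002, 0.005, 0]
    - [-0.002, 0.005, 0.015]
    - [-0.002, 0.005, 0.03]
    - [-0.002, 0.005, 0.045]
    - [-0.002, 0.005, 0.06]
    - [-0.002, 0.005, 0.06]
    - [-0.002, 0.005, 0.06]
    - [-0.002, 0.005, 0.06]
  rot:
    - [0, 0, 0]
    - [0, 0, 0]
    - [0, 0, 0]
    - [0, 0, 0]
    - [0, 0, 0]
    - [0, 0, 0]
    - [0, 0, 0]
    - [0, 0, 0]
  claw: [1, 1, 1, 1, 1, 1, 1, 1]

```text
clock: 8.9
position: [0.5105, 0.3106, 0.0467]
eef_rot: [180.0, -0.0, 98.6]
ft_force: [-0.8, 1.0, 0.0]
width: 0.422
```

Run:
```python
from h import *
go([.5105,.3105,.0466],98.6)
s=arm.snapshot("side");u0,v0,k=270,150,8
o=cv2.resize(s[v0:v0+60,u0:u0+80],None,fx=k,fy=k,interpolation=cv2.INTER_CUBIC)
cv2.imwrite("pics/d.png",o)
```

```text
t 8.9 pos [0.5105 0.3106 0.0467] rot [179.99  -0.    98.64] F [-0.8  1.   0. ] w 0.422
linear [-0.0006 -0.0002  0.0003] rot [ 0.0003 -0.0001  0.0009]
```

View pics/d.png

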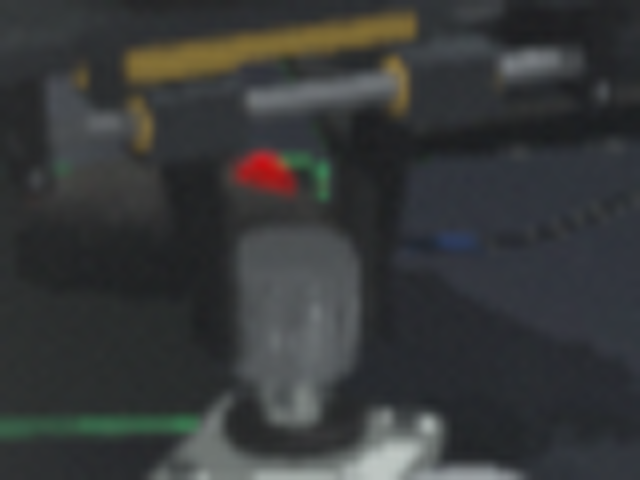

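The mouth is now over the tip with no force and looks centred. Pushing down in steps.

>>> apply_moves:
  linear:
    - [0, 0, 0.01]
    - [0, 0, 0.02]
    - [0, 0, 0.03]
    - [0, 0, 0.04]
    - [0, 0, 0.05]
    - [0, 0, 0.05]
    - [0, 0, 0.05]
  rot:
    - [0, 0, 0]
    - [0, 0, 0]
    - [0, 0, 0]
    - [0, 0, 0]
    - [0, 0, 0]
    - [0, 0, 0]
    - [0, 0, 0]
  claw: [1, 1, 1, 1, 1, 1, 1]
  squeeze: 60

```text
clock: 9.65
position: [0.5114, 0.3109, 0.0377]
eef_rot: [179.9, -0.0, 98.6]
ft_force: [-0.1, -1.0, 5.7]
width: 0.421
```

>>> apply_moves:
  linear:
    - [0, 0, 0.01]
    - [0, 0, 0.02]
    - [0, 0, 0.03]
    - [0, 0, 0.04]
    - [0, 0, 0.04]
    - [0, 0, 0.04]
  rot:
    - [0, 0, 0]
    - [0, 0, 0]
    - [0, 0, 0]
    - [0, 0, 0]
    - [0, 0, 0]
    - [0, 0, 0]
  claw: [1, 1, 1, 1, 1, 1]

```text
clock: 10.25
position: [0.5103, 0.3105, 0.0286]
eef_rot: [-180.0, 0.0, 98.6]
ft_force: [-1.5, -1.1, 3.8]
width: 0.424
```

>>> apply_moves:
  linear:
    - [0, 0, 0.006]
    - [0, 0, 0.012]
    - [0, 0, 0.012]
    - [0, 0, 0.012]
    - [0, 0, 0.012]
    - [0, 0, 0.012]
  rot:
    - [0, 0, 0]
    - [0, 0, 0]
    - [0, 0, 0]
    - [0, 0, 0]
    - [0, 0, 0]
    - [0, 0, 0]
  claw: [1, 1, 1, 1, 1, 1]

```text
clock: 10.85
position: [0.5104, 0.3106, 0.0265]
eef_rot: [-180.0, 0.0, 98.6]
ft_force: [-3.2, -1.0, 6.3]
width: 0.423
```

Run:
```python
from h import *
go([.5105,.3105,.0261],98.6)
s=arm.snapshot("side")
go([.5105,.3105,.0261],98.6)
cv2.imwrite("pics/e.png",cv2.resize(s[150:340,255:445],(600,600),interpolation=cv2.INTER_CUBIC))
```

```text
t 10.85 pos [0.5104 0.3106 0.0265] rot [-180.      0.     98.65] F [-3.2 -1.   6.3] w 0.423
linear [-0.0005  0.0003  0.0022] rot [-0.0001  0.      0.001 ]
t 10.9 pos [0.5104 0.3106 0.0265] rot [-180.      0.     98.64] F [-2.7 -1.5  6.7] w 0.42
linear [-0.0005  0.0003  0.0022] rot [-0.0001  0.      0.001 ]
```

View pics/e.png

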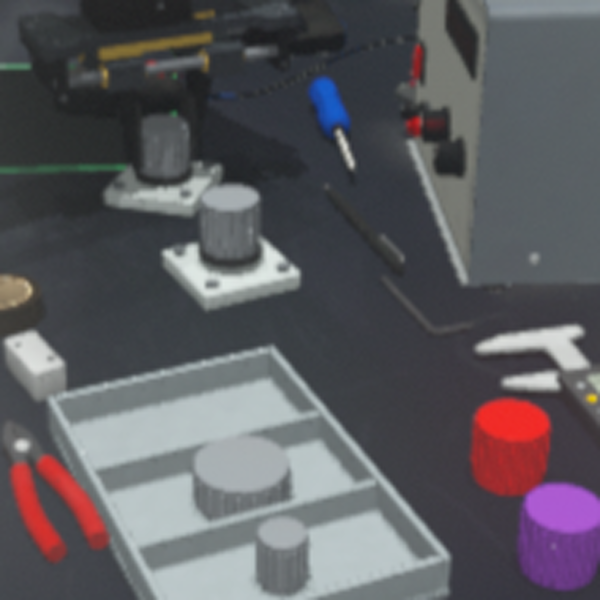

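The cap is on the port and pressed with about 6.5 N, roughly 3.7 mm of ring travel. I'll press a little more for margin.

>>> apply_moves:
  linear:
    - [0, 0, 0.004]
    - [0, 0, 0.007]
    - [0, 0, 0.007]
    - [0, 0, 0.007]
    - [0, 0, 0.007]
    - [0, 0, 0.007]
  rot:
    - [0, 0, 0]
    - [0, 0, 0]
    - [0, 0, 0]
    - [0, 0, 0]
    - [0, 0, 0]
    - [0, 0, 0]
  claw: [1, 1, 1, 1, 1, 1]

```text
clock: 11.5
position: [0.5105, 0.3106, 0.0255]
eef_rot: [-180.0, 0.0, 98.6]
ft_force: [-4.0, -3.2, 7.8]
width: 0.423
```

Run:
```python
from h import *
go([.5105,.3105,.0261],98.6)
arm.snapshot("side")
s=arm.get_state();print(s["position"],s["ft_force"])
if s["ft_force"][2]>6: print(arm.job_done())
```

```text
t 11.5 pos [0.5105 0.3106 0.0255] rot [-180.      0.     98.65] F [-4.  -3.2  7.8] w 0.423
linear [-0.0005  0.0001 -0.0028] rot [-0.0001  0.0001  0.001 ]
[0.51045761 0.3106247  0.02553533] [-4.36139655 -2.2540891   8.57244473]
the job is handed in; nothing more can be done
None
```

The fitting cap is on the open port and still held pressed down; I handed the job in at about 11.5 s of the 42 s. The hand-in reports no verdict.

- **Cap and port:** I took the cap from the bin's left compartment and pushed it straight down over the post. It met about 5.7 N at the catches, and the force had dropped by the time the cap reached the ring. I read that as the click, since nothing reports it directly.
- **Pressing at hand-in:** The tool was within about 0.2 mm of my estimate of the port axis and had no measurable tilt. The downward push was about 8 N with a 60 N grip, which puts the seal ring roughly 4.5 mm down of 5 mm. That travel is worked out from the force and tool height; I could not read it directly.
- **Everything else:** The last picture, taken just before the final 1.4 mm of pressing, shows both other caps still in the bin, and the tape and steel block apparently where they were.
- **What disagreed:** The two cameras differed by 2–3 mm on where the cap sat in the bin, and I relied mostly on the top view. A sideways force of 4–5 N built up while pressing, so the cap is probably about a millimetre off the post's axis.

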